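Square a heater block into the corner of a locating fixture and hold it there

TASK

Pick up the tall aluminium heater block with the six round wells and set it down upright on the base plate of the steel locating fixture, its long side along the long fence. Slide it into the corner and press it, firmly but without ramming it, so that it lies flat against both fences at once. Finish while still holding it pressed into the corner (do not let go), and leave the other things on the worktop where they are.

Things in the scene. Friction and masses are not known exactly. Their poses are not given: they have to be found in the camera images.
- heater_block: The part: a plain aluminium block, 56 mm (its x) by 90 mm (its y) by 54 mm tall, about 0.4 kg (may vary by 40 %), loose, standing on the worktop with six round wells (18 mm, 40 mm deep) open at the top. Origin at the centre of its underside, z up. It is the same after a half turn. It can be gripped across its 56 mm width, from above, near its top (grip its upper 25 mm so that the fingertips stay above the fences).
- fixture: The locating fixture, fixed to the worktop: a bright steel base plate 140 mm (its x) by 170 mm (its y), 10 mm thick, with two rigid dark steel fences, each standing 22 mm above the plate (top 32 mm above the worktop). Origin at the centre of the plate's underside, on the worktop; x points towards the long fence (away from the robot), y towards the short fence (to the left), z up. It is turned up to about 0.3 rad either way.
- long_fence: The long fence, 16 mm (fixture x) by 140 mm (fixture y), along the far edge of the plate; same axes as the fixture. Origin at the centre of its underside. Its inner face, towards -x of the fixture, lies at fixture x = +54 mm and runs from y = -80 to +60 mm. The block's 90 mm side goes flat against it.
- short_fence: The short fence, 100 mm (fixture x) by 16 mm (fixture y), along the left edge of the plate; same axes as the fixture. Origin at the centre of its underside. Its inner face, towards -y of the fixture, lies at fixture y = +69 mm and runs from x = -62 to +38 mm. The block's 56 mm end goes against it. Friction is ordinary (about 0.4 to 0.8): part of a sideways push may be friction on the plate or other fence.
- corner (a point): The point on the top of the base plate (10 mm above the worktop) where the planes of the two inner fence faces meet: fixture x = +54, y = +69 mm. The fences leave a small gap here. A seated block's centre is 28 mm from the corner along -x and 45 mm along -y of the fixture.
- chill_block: Bystander: a flat, silvery-white block with many small wells, 72 x 110 x 26 mm, loose on the worktop. It and the heater block may change places. Origin at the centre of its underside.
- bottle_buffer: Bystander: a reagent bottle with a screw cap, 56 mm across, 103 mm tall, standing loose to the right of the fixture. Behind it a blue ice bucket, 154 mm tall, 233 mm across its rim and fixed, stands centred at x = 0.72 m, y = -0.27 m: carry the block round in front of both (x below 0.5 m, its underside above 0.11 m). Origin at the centre of its underside.
- tape_roll: Bystander: a roll of tape, 62 mm across and 18 mm tall, lying loose on the worktop. Origin at the centre of its underside.

How it is judged:
On the way:
1. the heater block is lifted clear of the worktop (height (world z) of heater_block above 0.02 m and contact force between heater_block and the fingers above 1 N), for 0.2 s.
At the end, for the whole second after the job is handed in: The heater block stands upright (within 0.05 rad) on the base plate (within 4 mm), its long side parallel to the long fence within 0.035 rad, its centre within 3 mm of the seated place in x and y, pressing on each fence with more than 1.5 N, at rest, and the fingers still hold it (more than 2 N) (contact force between heater_block and long_fence above 1.5 N and contact force between heater_block and short_fence above 1.5 N and contact force between heater_block and the fingers above 2 N and angle between the y axis of heater_block and the y axis of fixture, either way round below 0.035 rad and angle between heater_block's own z axis and vertical below 0.05 rad and x of heater_block in the frame of corner between -0.031 and -0.025 m and y of heater_block in the frame of corner between -0.048 and -0.042 m and z of heater_block in the frame of corner below 0.004 m and linear speed of heater_block below 0.01 m/s); the arm keeps its last pose, push and grip.
It fails at once if a fence is rammed (more than 80 N) (contact force between heater_block and long_fence above 80 N or contact force between heater_block and short_fence above 80 N).
It fails at once if a bystander is moved by more than 30 mm (distance of any of chill_block, bottle_buffer, tape_roll from where it was at the start of the episode above 0.03 m).
It also fails if it takes over 64 s, if anything falls off the work surface, if the arm or the gripper's body presses on something with over 40 N, if the wrist force passes 120 N, or if a joint passes its speed limit or range.

ROBOT

A 6-joint arm with a two-finger parallel gripper is mounted at the origin on a cart in front of the work surface, level with it; the furniture and walls round the work are solid. World frame = base frame: x ahead of the robot, y to its left, z up, the work surface at z = 0. Lengths are in m, angles in rad, forces in N, time in s.
With the tool pointing down it reaches from about 0.225 to 0.875 m from the base axis. Payload 3.4 kg.
Tool frame: the origin (TCP) lies at the very end of the fingers, on their centre line; the grasp point (between the pads) lies 19 mm behind it (manip.pinch_z is the distance from the TCP to the grasp point, in m); z points along the fingers, y is the line along which they close (so a half turn about z gives the same grasp; the last joint's range is limited). The gripper opens to 85 mm and grips with 20 to 120 N. Pads are 22 mm wide; open, the fingers measure 114 mm over their backs; the gripper's body (76 mm by 85 mm) begins 54 mm behind the grasp point. The pads swing forward as they close: fully open they stand 13 mm farther back than shut.
Start: joints at [-1.416, 0.276, 1.505, -0, 1.361, -0.121], TCP at [0.157, -0.553, 0.231] pointing down, gripper open.
Joint ranges: [-2.89, 2.89], [-0.75, 2.08], [0.22, 2.7], [-1.18, 4.32], [0.11, 2.71], [-2.7, 2.7]. Speed limits (rad/s): [2.57, 2.57, 3.14, 3.14, 3.14, 3.14].

INTERFACE

Orientations are given as a unit quaternion [w, x, y, z].
In Python, from rig import manip gives the robot as it stands. The module is installed in compiled form; this text tells all that it offers.
- The arm moves only by the shell command python3 -m jog 'ROWS' [FORCE]. ROWS is JSON, a list of rows, each an object of numbers: "dx", "dy", "dz": the shift along the tool's x, y, z each as a share of 25 cm, from -1 to 1; "ax", "ay", "az": the turn, a rotation vector about the tool's x, y, z each as a share of 90 degrees, from -1 to 1; "grip": the opening, from -1 (shut) to 1 (fully open), so that 0 is half open. A call has 1 to 5 rows; each row is the pose to reach, as a shift and turn from the pose commanded when the call began, along the tool's axes at that moment; what a row does not reach only later rows make up. A row lasts 1/12 s, in which the tool goes at most 41.7 mm and 7.16 degrees, less where a joint would pass 70% of its speed; a pose out of reach is approached as far as the arm can. A call with a number of a shift or a turn outside -1 to 1 is refused whole. A call with a gripper value outside its range is refused whole. The fingers move at their own pace and stop on an object; FORCE is the grip in N (left out, the last holds). Time passes only in rows, so rows that repeat a pose let the fingers close. It gives the time, the measured TCP pose, the force, the opening and the grip force at its end, in the units of the state.
- manip.get_state(): the state, without advancing time (a new reading comes with each control period).
- manip.get_image(name): name is "scene" or "side" or "wrist"; returns a dict with "img" (420x560x3 uint8, red, green, blue), "mtx" (3x3 intrinsics, pixels), "world_to_cam" (4x4, takes a point from world to camera coordinates); the wrist camera has in their place "T_tool_cam" (4x4, takes a point from camera to tool coordinates, whose origin is the TCP and whose axes are the flange's). Camera axes: x right, y down, z forward; pixel columns grow to the right and rows downward; lengths in m; the calibration is good to about 2 mm. A picture is of the moment at which its call begins: read the wrist's pose just before it. There is no depth.
- manip.sign_off(): hands the job in; it is judged then, once.
The state is a dict: "clock": time; "qpos": joint angles; "qd": joint speeds; "effort": joint torques, N m; "position": TCP position; "ee_rot": TCP orientation; "contact_force": force on the tool from outside, world axes, zero at the start; "moment": the same for the moment, N m; "width": finger opening in m; "gripper_force": force on a finger pad.
Only numpy, scipy, OpenCV 4.12 (cv2) and the standard library are available. Lean on these libraries where they do the work, as an engineer would, in place of code of your own. Each camera call takes 0.05 s, during which the arm holds its last target. There are 200 camera calls.

## Working session

There is one attempt and no reset: what is moved stays moved. The work goes in short steps, Python scripts to look and compute and a shell command to move; the robot and the scene stay as the last step left them, time stands still between calls to the robot, and variables do not carry over. Pictures are saved under pics/ and viewed, at most 10 in all, crops included, and the job is handed in when it is done.

```bash
mkdir -p pics
python3 - <<'E'
from rig import manip
import cv2,numpy as np
print(manip.get_state(), manip.pinch_z)
for n in("scene","side"):
    d=manip.get_image(n); cv2.imwrite(f"pics/{n}0.png",d["img"][:,:,::-1]); np.savez(f"{n}0.npz",**d); print(n,d["mtx"].round(1).tolist(),d["world_to_cam"].round(3).tolist())
E
```

```text
{'clock': 0.0, 'qpos': array([-1.41599802e+00,  2.76604521e-01,  1.50616605e+00, -2.81140010e-05,
        1.36066866e+00, -1.20984914e-01]), 'qd': array([ 5.75570663e-04,  3.47131711e-05, -3.96930054e-05, -3.90262388e-04,
        1.71151122e-04,  7.04094000e-04]), 'effort': array([ 4.53495286e-04, -4.16774118e+01, -2.45813048e+01, -1.95232758e-05,
        1.10033015e-02, -5.31151784e-06]), 'position': array([ 0.15648331, -0.55274195,  0.23042115]), 'ee_rot': array([-9.22925524e-04,  9.90507179e-01,  1.37457902e-01, -2.93521656e-05]), 'contact_force': array([ 0.25830879, -0.09750752, -0.01453966]), 'moment': array([-0.00275621,  0.02853443,  0.03104732]), 'gripper_force': 0.0, 'width': 0.08563769573114402} 0.0187
scene [[444.0, 0.0, 279.1], [0.0, 444.0, 212.3], [0.0, 0.0, 1.0]] [[-0.843, -0.538, 0.025, 0.368], [-0.259, 0.365, -0.894, 0.209], [0.472, -0.76, -0.446, 0.703], [0.0, 0.0, 0.0, 1.0]]
side [[431.0, 0.0, 283.4], [0.0, 431.0, 216.1], [0.0, 0.0, 1.0]] [[0.914, 0.406, 0.005, -0.409], [0.346, -0.773, -0.531, -0.226], [-0.212, 0.487, -0.847, 1.154], [0.0, 0.0, 0.0, 1.0]]
```

View pics/scene0.png

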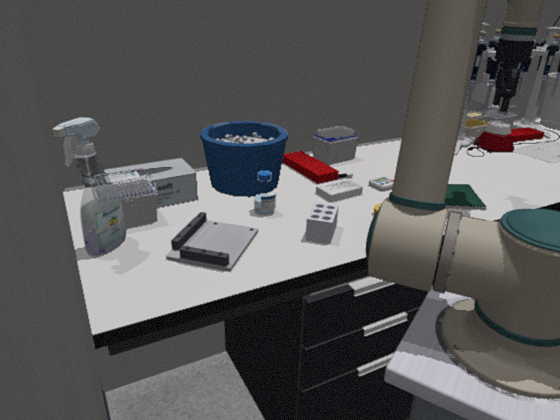

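View pics/side0.png

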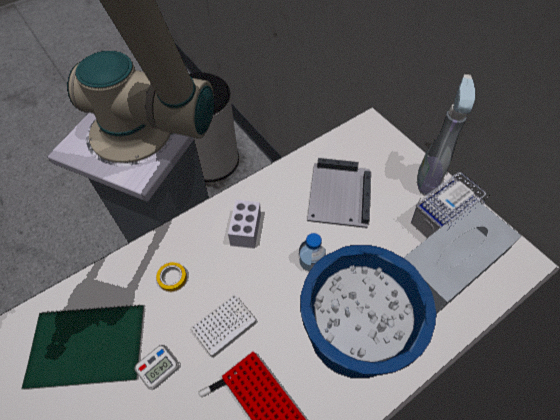

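The scene view shows the heater block at about (322,222) and the fixture at (213,242). The side view shows the block's wells at about (244,218), the fixture at (340,193), the tape at (172,276), the chill block at (224,325) and the bottle at (312,250).

```bash
cat > h.py <<'E'
import numpy as np,cv2
def ray(d,uv,z):
    M=d["world_to_cam"];R=M[:3,:3];c=-R.T@M[:3,3]
    uv=np.atleast_2d(np.float64(uv));r=np.c_[(uv-d["mtx"][:2,2])/d["mtx"][[0,1],[0,1]],np.ones(len(uv))]@R
    return (c+r*((z-c[2])/r[:,2])[:,None])
E
python3 - <<'E'
from h import *
d=dict(np.load("side0.npz"));im=d["img"];g=cv2.cvtColor(im,cv2.COLOR_RGB2GRAY)
def blobs(x0,y0,x1,y1,t,a0,a1):
    m=(g[y0:y1,x0:x1]<t).astype(np.uint8)
    out=[]
    for c in cv2.findContours(m,cv2.RETR_EXTERNAL,cv2.CHAIN_APPROX_NONE)[0]:
        a=cv2.contourArea(c)
        if a0<a<a1:
            out.append((c[:,0]+[x0,y0]).astype(np.float32))
    return out
for t in(70,90,110):
  b=blobs(228,200,264,240,t,15,200)
  P=np.array([ray(d,c.mean(0),.054)[0,:2] for c in b]);print(t,[c.mean(0).round(1).tolist() for c in b],P.round(4).tolist(),P.mean(0))
for t in (60,80):
 for c in blobs(300,150,385,240,t,60,3000):
  r=cv2.minAreaRect(ray(d,c,.032)[:,:2].astype(np.float32));print(t,c.mean(0),r)
print(ray(d,[[312,252],[224,325],[172,276]],0.01))
# crop
c=im[145:255,220:390];cv2.imwrite("pics/crop.png",cv2.resize(c[:,:,::-1],None,fx=4.7,fy=4.7,interpolation=cv2.INTER_CUBIC))
E
```

```text
70 [[256.8999938964844, 224.6999969482422]] [[0.4513, -0.152]] [ 0.45128787 -0.15201805]
90 [[247.3000030517578, 228.8000030517578], [235.6999969482422, 227.6999969482422], [249.1999969482422, 217.8000030517578], [238.1999969482422, 216.8000030517578], [249.60000610351562, 229.60000610351562], [251.1999969482422, 207.5], [240.39999389648438, 206.39999389648438]] [[0.4368, -0.1698], [0.4127, -0.1776], [0.4282, -0.1429], [0.4047, -0.1504], [0.4423, -0.1695], [0.4202, -0.1168], [0.3968, -0.1239]] [ 0.42024716 -0.15012897]
110 [[247.10000610351562, 228.89999389648438], [235.6999969482422, 227.6999969482422], [249.1999969482422, 218.0], [238.0, 216.8000030517578], [250.60000610351562, 228.60000610351562], [251.10000610351562, 207.5], [240.3000030517578, 206.3000030517578]] [[0.4365, -0.1701], [0.4125, -0.1775], [0.4281, -0.1433], [0.4045, -0.1506], [0.4432, -0.1664], [0.4199, -0.1169], [0.3964, -0.1239]] [ 0.42016738 -0.14982121]
60 [364.31543 194.93959] ((0.6421332359313965, 0.03266540542244911), (0.015138618648052216, 0.14655843377113342), 16.778114318847656)
60 [336.48453 164.51546] ((0.5489043593406677, 0.09503211826086044), (0.0978984460234642, 0.027620840817689896), 16.893892288208008)
80 [365.5357  197.45535] ((0.6424121856689453, 0.03389466553926468), (0.017058508470654488, 0.14996562898159027), 16.290929794311523)
80 [337.01065 164.64894] ((0.548943042755127, 0.09476810693740845), (0.09830508381128311, 0.0290154330432415), 16.412914276123047)
[[ 0.57976855 -0.14260812  0.01      ]
 [ 0.47986919 -0.36738184  0.01      ]
 [ 0.32797406 -0.31826538  0.01      ]]
```

View pics/crop.png

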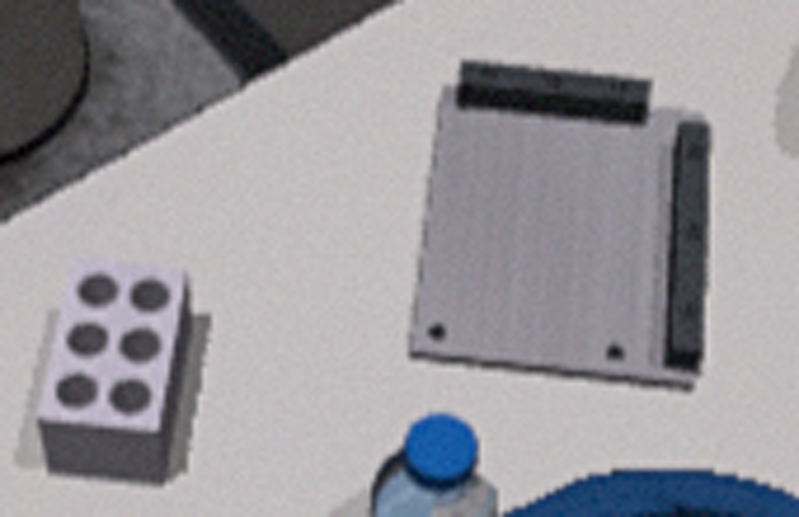

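The crop shows six clean wells, with the block yawed about +0.29 rad. The fences are dark, and the fixture is also yawed about +0.29 rad. The sizes check out: the wells are about 25 mm apart and the long fence measures about 147 mm. I'll move above the block, turning the tool on the way.

```bash
cat >> h.py <<'E'
from rig import manip
from scipy.spatial.transform import Rotation as Ro
def rel(p,yaw=None):
    """shares from current (measured) pose to tcp p, tool-x yaw (tool down)"""
    s=manip.get_state();R=Ro.from_quat(s["ee_rot"],scalar_first=True)
    print("t %.2f pos %s F %s w %.4f g %.1f"%(s["clock"],s["position"].round(4),s["contact_force"].round(1),s["width"],s["gripper_force"]),"yaw %.4f"%np.arctan2(*R.as_matrix()[[1,0],0]))
    print("d",(R.inv().apply(np.array(p)-s["position"])/.25).round(4))
    if yaw is not None:
        T=Ro.from_matrix([[np.cos(yaw),np.sin(yaw),0],[np.sin(yaw),-np.cos(yaw),0],[0,0,-1]])
        print("a",((R.inv()*T).as_rotvec()/(np.pi/2)).round(4))
E
python3 -m jog '[{"dx":0.6,"dy":-0.53,"az":-0.39,"grip":1},{"dx":0.6,"dy":-0.53,"az":-0.39,"grip":1},{"dx":0.6,"dy":-0.53,"az":-0.39,"grip":1},{"dx":0.6,"dy":-0.53,"az":-0.39,"grip":1},{"dx":0.6,"dy":-0.53,"az":-0.39,"grip":1}]' 40; python3 -c "
from h import *
rel((.416,-.147,.20),1.861)"
```

```text
t 0.10 pos [ 0.1565 -0.5528  0.2305] F [ 0.3 -0.5  0.7] w 0.0855 g 0.0 yaw 0.2758
d [ 1.4408 -1.279   0.1245]
a [-7.0000e-04 -9.0000e-04 -1.0092e+00]schema error: expected keys dx, dy, dz, ax, ay, az, grip
```

All keys are needed in every row.

```bash
python3 -m jog '[{"dx":0.6,"dy":-0.53,"dz":0,"ax":0,"ay":0,"az":-0.39,"grip":1},{"dx":0.6,"dy":-0.53,"dz":0,"ax":0,"ay":0,"az":-0.39,"grip":1},{"dx":0.6,"dy":-0.53,"dz":0,"ax":0,"ay":0,"az":-0.39,"grip":1},{"dx":0.6,"dy":-0.53,"dz":0,"ax":0,"ay":0,"az":-0.39,"grip":1},{"dx":0.6,"dy":-0.53,"dz":0,"ax":0,"ay":0,"az":-0.39,"grip":1}]' 40; python3 -c "
from h import *
rel((.416,-.147,.20),1.861)"
```

```text
clock: 0.52
position: [0.2655, -0.3819, 0.2309]
ee_rot: [-0.001, 0.902, 0.432, 0.0]
contact_force: [0.4, -0.7, -0.1]
width: 0.0858
gripper_force: 0.0
t 0.52 pos [ 0.2655 -0.3819  0.2309] F [ 0.4 -0.7 -0.1] w 0.0858 g 0.0 yaw 0.8943
d [ 1.1095 -0.1188  0.1253]
a [-2.000e-04 -1.300e-03 -6.154e-01]
```

```bash
python3 -m jog '[{"dx":0.8,"dy":-0.09,"dz":0.05,"ax":0,"ay":0,"az":-0.39,"grip":1},{"dx":0.8,"dy":-0.09,"dz":0.05,"ax":0,"ay":0,"az":-0.39,"grip":1},{"dx":0.8,"dy":-0.09,"dz":0.05,"ax":0,"ay":0,"az":-0.39,"grip":1},{"dx":0.8,"dy":-0.09,"dz":0.05,"ax":0,"ay":0,"az":-0.39,"grip":1},{"dx":0.8,"dy":-0.09,"dz":0.05,"ax":0,"ay":0,"az":-0.39,"grip":1}]' 40; python3 -c "
from h import *
rel((.416,-.147,.20),1.861)"
```

```text
clock: 0.93
position: [0.374, -0.2128, 0.2185]
ee_rot: [-0.0, 0.729, 0.684, 0.0]
contact_force: [0.5, 0.1, 0.3]
width: 0.0855
gripper_force: 0.0
t 0.93 pos [ 0.374  -0.2128  0.2185] F [0.5 0.1 0.3] w 0.0855 g 0.0 yaw 1.5074
d [0.2734 0.151  0.0742]
a [ 1.000e-04 -6.000e-04 -2.251e-01]
```

```bash
python3 -m jog '[{"dx":0.273,"dy":0.151,"dz":0.074,"ax":0,"ay":0,"az":-0.225,"grip":1},{"dx":0.273,"dy":0.151,"dz":0.074,"ax":0,"ay":0,"az":-0.225,"grip":1},{"dx":0.273,"dy":0.151,"dz":0.074,"ax":0,"ay":0,"az":-0.225,"grip":1},{"dx":0.273,"dy":0.151,"dz":0.074,"ax":0,"ay":0,"az":-0.225,"grip":1},{"dx":0.273,"dy":0.151,"dz":0.074,"ax":0,"ay":0,"az":-0.225,"grip":1}]' 40
python3 - <<'E'
from h import *
rel((.416,-.147,.20),1.861)
d=manip.get_image("wrist");s=manip.get_state()
np.savez("w1.npz",**d,pos=s["position"],q=s["ee_rot"]);cv2.imwrite("pics/w1.png",d["img"][:,:,::-1])
print(d["T_tool_cam"].round(3).tolist(),d["mtx"].round(1).tolist())
E
```

```text
clock: 1.35
position: [0.4158, -0.1499, 0.2]
ee_rot: [-0.0, 0.601, 0.8, -0.0]
contact_force: [-0.2, -1.0, 0.3]
width: 0.0853
gripper_force: 0.0
t 1.35 pos [ 0.4158 -0.1499  0.2   ] F [-0.2 -1.   0.3] w 0.0853 g 0.0 yaw 1.8531
d [0.0107 0.0041 0.0001]
a [-0.0006  0.     -0.005 ]
[[0.001, -0.954, -0.3, 0.075], [1.0, 0.001, -0.0, -0.001], [0.001, -0.3, 0.954, -0.143], [0.0, 0.0, 0.0, 1.0]] [[295.1, 0.0, 274.0], [0.0, 295.1, 212.4], [0.0, 0.0, 1.0]]
```

View pics/w1.png

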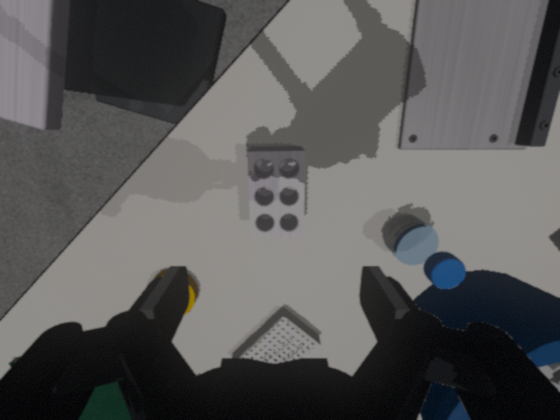

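The wrist view shows the wells centred near (276,195), with rows at v=167, 196 and 222. The block is square to the image and so to the fingers. The fixture plate's near edge lies along v≈149 and is also square.

```bash
cat >> h.py <<'E'
def wcam(d):
    T=np.eye(4);T[:3,:3]=Ro.from_quat(d["q"],scalar_first=True).as_matrix();T[:3,3]=d["pos"]
    return dict(mtx=d["mtx"],world_to_cam=np.linalg.inv(T@d["T_tool_cam"]))
E
python3 - <<'E'
from h import *
d=dict(np.load("w1.npz"));c=wcam(d)
uv=[]
g=cv2.cvtColor(d["img"],cv2.COLOR_RGB2GRAY)[155:235,250:303]
for t in(85,95,105):
  P=[]
  for k in cv2.findContours((g<t).astype(np.uint8),cv2.RETR_EXTERNAL,cv2.CHAIN_APPROX_NONE)[0]:
    if 60<cv2.contourArea(k)<500: P.append(cv2.minEnclosingCircle(k)[0]+np.array([250,155]))
  if len(P): W=ray(c,P,.054)[:,:2];print(t,np.round(P,1).tolist(),W.round(4).tolist(),W.mean(0))
W=ray(c,[[263.5,167],[289.5,167],[263.5,196],[289,196],[264,222],[289,222]],.054)[:,:2]
a=W[0::2].mean(0);b=W[1::2].mean(0);v=W[:2].mean(0)-W[4:].mean(0)
print(W.round(4).tolist(),W.mean(0),np.linalg.norm(a-b),np.linalg.norm(v),"yaw",np.arctan2(v[1],v[0]))
E=ray(c,[[401,149],[523,149],[412,0],[401,149]],.01);v=E[1]-E[0];u=E[2]-E[3];print("fix",E.round(3).tolist(),np.arctan2(v[1],v[0]),np.arctan2(u[1],u[0])-np.pi/2)
rel((*W.mean(0),.035),1.861)
E
```

```text
85 [[288.3, 221.9], [264.4, 222.5], [288.5, 195.5], [263.6, 196.0], [288.9, 168.1], [261.6, 170.2]] [[0.4361, -0.1715], [0.4125, -0.179], [0.4281, -0.1445], [0.4042, -0.152], [0.4204, -0.118], [0.3952, -0.1274]] [ 0.41607736 -0.14872204]
95 [[288.5, 222.0], [264.5, 222.0], [288.5, 196.0], [263.9, 196.0]] [[0.4364, -0.1716], [0.4125, -0.1785], [0.4283, -0.145], [0.4044, -0.1519]] [ 0.4203666 -0.1617341]
105 [[288.5, 222.0], [264.5, 222.0], [288.4, 195.5], [263.7, 196.0]] [[0.4364, -0.1716], [0.4125, -0.1785], [0.4281, -0.1445], [0.4042, -0.1519]] [ 0.42028113 -0.16163097]
[[0.3962, -0.1238], [0.4206, -0.1167], [0.404, -0.152], [0.4287, -0.1448], [0.412, -0.1786], [0.4369, -0.1714]] [ 0.41640559 -0.14790702] 0.025702529073521007 0.05704295355549715 yaw 1.8551459815133344
fix [[0.537, -0.069, 0.01], [0.667, -0.032, 0.01], [0.491, 0.064, 0.01], [0.537, -0.069, 0.01]] 0.28196091733136913 0.33592616885467486
t 1.40 pos [ 0.4157 -0.1505  0.2003] F [ 0.3 -0.9  0.3] w 0.0854 g 0.0 yaw 1.8518
d [0.0095 0.0062 0.661 ]
a [-0.0004  0.0002 -0.0058]
```

```bash
python3 -m jog '[{"dx":0.009,"dy":0.006,"dz":0.15,"ax":0,"ay":0,"az":-0.003,"grip":1},{"dx":0.009,"dy":0.006,"dz":0.3,"ax":0,"ay":0,"az":-0.003,"grip":1},{"dx":0.009,"dy":0.006,"dz":0.44,"ax":0,"ay":0,"az":-0.003,"grip":1},{"dx":0.009,"dy":0.006,"dz":0.56,"ax":0,"ay":0,"az":-0.003,"grip":1},{"dx":0.009,"dy":0.006,"dz":0.66,"ax":0,"ay":0,"az":-0.003,"grip":1}]' 50; python3 -c "
from h import *
rel((.4163,-.148,.029),1.855)"
```

```text
clock: 1.82
position: [0.4155, -0.1487, 0.0337]
ee_rot: [-0.0, 0.6, 0.8, -0.0]
contact_force: [-0.4, -0.7, 0.1]
width: 0.0854
gripper_force: 0.0
t 1.82 pos [ 0.4155 -0.1487  0.0337] F [-0.4 -0.7  0.1] w 0.0854 g 0.0 yaw 1.8540
d [0.0017 0.004  0.0188]
a [-0.0006 -0.0003 -0.0006]
```

```bash
python3 -m jog '[{"dx":0.002,"dy":0.004,"dz":0.018,"ax":0,"ay":0,"az":0,"grip":1},{"dx":0.002,"dy":0.004,"dz":0.018,"ax":0,"ay":0,"az":0,"grip":0},{"dx":0.002,"dy":0.004,"dz":0.018,"ax":0,"ay":0,"az":0,"grip":-0.5},{"dx":0.002,"dy":0.004,"dz":0.018,"ax":0,"ay":0,"az":0,"grip":-1},{"dx":0.002,"dy":0.004,"dz":0.018,"ax":0,"ay":0,"az":0,"grip":-1}]' 60;python3 -m jog '[{"dx":0,"dy":0,"dz":0,"ax":0,"ay":0,"az":0,"grip":-1},{"dx":0,"dy":0,"dz":0,"ax":0,"ay":0,"az":0,"grip":-1},{"dx":0,"dy":0,"dz":0,"ax":0,"ay":0,"az":0,"grip":-1}]' 60
```

```text
clock: 2.23
position: [0.4189, -0.148, 0.0326]
ee_rot: [0.002, 0.598, 0.801, 0.0]
contact_force: [0.2, -0.5, 2.3]
width: 0.0549
gripper_force: 65.2
clock: 2.48
position: [0.419, -0.148, 0.0326]
ee_rot: [0.002, 0.598, 0.801, -0.0]
contact_force: [-0.6, -1.6, 7.2]
width: 0.0548
gripper_force: 65.8
```

```bash
python3 -m jog '[{"dx":0,"dy":0,"dz":-0.08,"ax":0,"ay":0,"az":0,"grip":-1},{"dx":0,"dy":0,"dz":-0.2,"ax":0,"ay":0,"az":0,"grip":-1},{"dx":0,"dy":0,"dz":-0.34,"ax":0,"ay":0,"az":0,"grip":-1},{"dx":0,"dy":0,"dz":-0.46,"ax":0,"ay":0,"az":0,"grip":-1},{"dx":0,"dy":0,"dz":-0.54,"ax":0,"ay":0,"az":0,"grip":-1}]' 60; python3 -c "
from h import *
rel((.45,.03,.165),1.855)"
```

```text
clock: 2.9
position: [0.4184, -0.147, 0.1691]
ee_rot: [0.002, 0.598, 0.801, 0.0]
contact_force: [1.4, -0.3, -2.7]
width: 0.0548
gripper_force: 65.6
t 2.90 pos [ 0.4184 -0.147   0.1691] F [ 1.4 -0.3 -2.7] w 0.0548 g 65.6 yaw 1.8591
d [0.6428 0.3224 0.0154]
a [0.0022 0.0019 0.0026]
```

```bash
python3 -m jog '[{"dx":0.1,"dy":0.05,"dz":0,"ax":0,"ay":0,"az":0,"grip":-1},{"dx":0.24,"dy":0.12,"dz":0,"ax":0,"ay":0,"az":0,"grip":-1},{"dx":0.38,"dy":0.19,"dz":0,"ax":0,"ay":0,"az":0,"grip":-1},{"dx":0.52,"dy":0.26,"dz":0,"ax":0,"ay":0,"az":0,"grip":-1},{"dx":0.62,"dy":0.31,"dz":0,"ax":0,"ay":0,"az":0,"grip":-1}]' 60
python3 - <<'E'
from h import *
rel((.56,.02,.165),1.855)
d=manip.get_image("wrist");s=manip.get_state()
np.savez("w2.npz",**d,pos=s["position"],q=s["ee_rot"]);cv2.imwrite("pics/w2.png",d["img"][:,:,::-1])
E
```

```text
clock: 3.32
position: [0.4472, 0.0269, 0.1662]
ee_rot: [-0.0, 0.598, 0.801, 0.001]
contact_force: [-0.3, -1.6, -3.1]
width: 0.0546
gripper_force: 65.5
t 3.32 pos [0.4472 0.0269 0.1662] F [-0.3 -1.6 -3.1] w 0.0546 g 65.5 yaw 1.8595
d [-0.1549  0.4246  0.0048]
a [ 0.0006 -0.0009  0.0028]
```

View pics/w2.png

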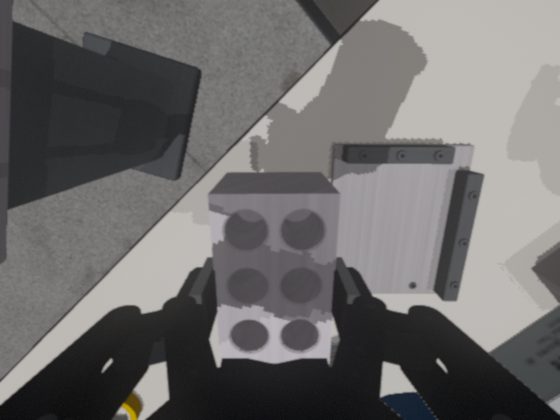

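The wrist view shows the held block, with wells at about (246..304, 229..334). The short fence runs along v≈155 and the long fence along u≈455. I'll fit lines to the fence foot edges.

Run:
```python
from h import *
d=dict(np.load("w2.npz"));c=wcam(d);g=cv2.cvtColor(d["img"],cv2.COLOR_RGB2GRAY)
print(g[230,425:490].tolist());print(g[135:180,400].tolist())
L=[];
for v in range(190,285,3):
    r=g[v,425:480]; i=np.where(r<105)[0]; L.append([425+i[0]-.5,v])
S=[]
for u in range(350,436,3):
    r=g[140:175,u]; i=np.where(r<105)[0]; S.append([u,140+i[-1]+.5])
def fit(P):
    W=ray(c,P,.01)[:,:2].astype(np.float32);vx,vy,x,y=cv2.fitLine(W,cv2.DIST_HUBER,0,.001,.001).ravel();n=np.array([-vy,vx]);print("resid",np.abs((W-[x,y])@n).mean());return np.array([vx,vy]),np.array([x,y])
(lv,lp),(sv,sp)=fit(L),fit(S)
print(np.round(L[::8],1).tolist(),np.round(S[::8],1).tolist())
yl=np.arctan2(*(-lv if lv[1]<0 else lv)[::-1])-np.pi/2;ys=np.arctan2(*(-sv if sv[0]<0 else sv)[::-1])
ab=np.linalg.solve(np.c_[lv,-sv],sp-lp);C=lp+ab[0]*lv
y=(yl+ys)/2;xf=np.array([np.cos(y),np.sin(y)]);yf=np.array([-xf[1],xf[0]])
print("yaw",yl,ys,"corner",C,"seat",C-.028*xf-.045*yf)
zt=d["pos"][2]-.0326+.054
W=ray(c,[[246,229],[303,229],[246,286],[301,286],[249,335],[299,335]],zt)[:,:2];v=W[:2].mean(0)-W[4:].mean(0)
R=Ro.from_quat(d["q"],scalar_first=True);m=np.r_[W.mean(0),d["pos"][2]]
print("block",m,"pitch",np.linalg.norm(v),np.linalg.norm(W[0]-W[1]),"yaw",np.arctan2(v[1],v[0]),"in tool",R.inv().apply(m-d["pos"]))
```

```text
[157, 156, 154, 155, 155, 158, 158, 159, 160, 161, 160, 155, 147, 141, 139, 140, 140, 138, 127, 101, 69, 55, 57, 56, 55, 56, 55, 56, 55, 57, 56, 64, 73, 82, 86, 87, 87, 87, 86, 86, 87, 87, 88, 87, 88, 89, 109, 151, 181, 186, 187, 187, 187, 187, 187, 187, 187, 187, 187, 187, 187, 187, 187, 188, 187]
[186, 187, 185, 172, 142, 127, 122, 110, 99, 78, 60, 63, 79, 87, 86, 75, 71, 81, 86, 82, 78, 79, 83, 87, 86, 83, 86, 90, 114, 150, 160, 160, 160, 161, 160, 161, 159, 159, 159, 160, 160, 160, 160, 160, 160]
resid 0.00027369952
resid 0.0004523374
[[451.5, 190.0], [446.5, 214.0], [442.5, 238.0], [437.5, 262.0]] [[350.0, 164.5], [374.0, 164.5], [398.0, 162.5], [422.0, 162.5]]
yaw 0.28514755 0.3233156 corner [0.6139304 0.1187565] seat [0.60069644 0.06743533]
block [0.44679988 0.03219115 0.16614426] pitch 0.055873306319543334 0.025036397137904117 yaw 1.85788837668092 in tool [ 1.39293561e-03 -8.45980439e-04  5.51226439e-06]
```

The short fence is seen from beyond its face, so its visible edge is the top one, and the arm was still settling when I took the picture. I'll measure again at rest.

```bash
cat > fx.py <<'E'
from h import *
def measure(zs=.032,zl=.01,thr=105):
    s=manip.get_state();d=manip.get_image("wrist");d.update(pos=s["position"],q=s["ee_rot"]);c=wcam(d);g=cv2.cvtColor(d["img"],cv2.COLOR_RGB2GRAY).astype(int)
    n,lab,st,_=cv2.connectedComponentsWithStats((g<thr).astype(np.uint8))
    return d,c,g
E
python3 - <<'E'
from fx import *
d,c,g=measure()
L=[[425+np.where(g[v,425:480]<105)[0][0]-.5,v] for v in range(190,285,3)]
S=[[u,140+np.where(g[140:175,u]<105)[0][-1]+.5] for u in range(350,436,3)]
T=[[u,130+np.where(g[130:175,u]<105)[0][0]-.5] for u in range(350,436,3)]
f=lambda P,z:np.polyfit(*ray(c,P,z)[:,:2].T[::1],1)
C0=-c["world_to_cam"][:3,:3].T@c["world_to_cam"][:3,3];print("cam",C0,d["pos"])
y=.286;xf=np.array([np.cos(y),np.sin(y)]);yf=np.array([-xf[1],xf[0]])
l=ray(c,L,.01)[:,:2]@xf
for n,P,z in(("S in top",S,.032),("S in bot",S,.01),("S out top",T,.032)):
    w=ray(c,P,z)[:,:2];sl=np.polyfit(w@xf,w@yf,1);print(n,np.median(w@yf),"tilt",sl[0], "cam yf",C0[:2]@yf)
w=ray(c,L,.01)[:,:2];print("L",np.median(l),l.std(),np.polyfit(w@yf,w@xf,1)[0])
s=np.median(ray(c,S,.032)[:,:2]@yf);print("corner",np.median(l)*xf+s*yf,"seat",(np.median(l)-.028)*xf+(s-.045)*yf)
dd=dict(np.load("side0.npz"))
print("side S",ray(dd,[[320,158],[358,162]],.032)[:,:2]@yf,"(outer top; minus .016)")
E
```

```text
cam [0.42549577 0.10224555 0.30925859] [0.44800915 0.03109861 0.16614426]
S in top -0.06274100000524549 tilt 0.033265185386563485 cam yf -0.02194724037578011
S in bot -0.06597791577923394 tilt 0.03326518538656313 cam yf -0.02194724037578011
S out top -0.04433744794540141 tilt -0.006280473432185592 cam yf -0.02194724037578011
L 0.6199071817349378 0.0003263300672017733 0.00215689713743768
corner [0.61242686 0.11469388] seat [0.59825949 0.0636225 ]
side S [-0.04895654 -0.04891629] (outer top; minus .016)
```

Consistent: the corner is at about (0.612,0.114), with fixture yaw about 0.286. I'll go above a spot 12 mm and 15 mm short of the fences.

```bash
python3 -c "
from h import *
rel((.5926,.0441,.166),1.855)"
```

```text
t 3.42 pos [0.4476 0.0279 0.166 ] F [ 0.1 -0.2 -2.7] w 0.0549 g 65.5 yaw 1.8640
d [-1.057e-01  5.741e-01  5.000e-04]
a [ 0.0008 -0.0014  0.0057]
```

```bash
python3 -m jog '[{"dx":-0.02,"dy":0.1,"dz":0,"ax":0,"ay":0,"az":0,"grip":-1},{"dx":-0.05,"dy":0.23,"dz":0,"ax":0,"ay":0,"az":0.002,"grip":-1},{"dx":-0.07,"dy":0.37,"dz":0,"ax":0,"ay":0,"az":0.002,"grip":-1},{"dx":-0.09,"dy":0.49,"dz":0,"ax":0,"ay":0,"az":0.002,"grip":-1},{"dx":-0.105,"dy":0.57,"dz":0,"ax":0,"ay":0,"az":0.002,"grip":-1}]' 60 >/dev/null;  python3 -m jog '[{"dx":0,"dy":0,"dz":0,"ax":0,"ay":0,"az":0,"grip":-1},{"dx":0,"dy":0,"dz":0,"ax":0,"ay":0,"az":0,"grip":-1},{"dx":0,"dy":0,"dz":0,"ax":0,"ay":0,"az":0,"grip":-1},{"dx":0,"dy":0,"dz":0,"ax":0,"ay":0,"az":0,"grip":-1}]' 60;python3 - <<'E'
from fx import *
rel((.5926,.0441,.0426),1.857);rel((.5926,.0441,.0426),1.857)
d,c,g=measure();np.savez("w3.npz",**d);cv2.imwrite("pics/w3.png",d["img"][:,:,::-1])
E
```

```text
clock: 4.17
position: [0.5903, 0.0388, 0.1656]
ee_rot: [-0.001, 0.6, 0.8, -0.001]
contact_force: [0.2, 1.0, -3.0]
width: 0.0546
gripper_force: 65.5
t 4.17 pos [0.5903 0.0388 0.1656] F [ 0.2  1.  -3. ] w 0.0546 g 65.5 yaw 1.8555
d [0.0176 0.0158 0.4919]
a [-0.0012 -0.0002 -0.0009]
t 4.17 pos [0.5903 0.0388 0.1656] F [ 0.2  1.  -3. ] w 0.0546 g 65.5 yaw 1.8555
d [0.0176 0.0158 0.4919]
a [-0.0012 -0.0002 -0.0009]
```

View pics/w3.png

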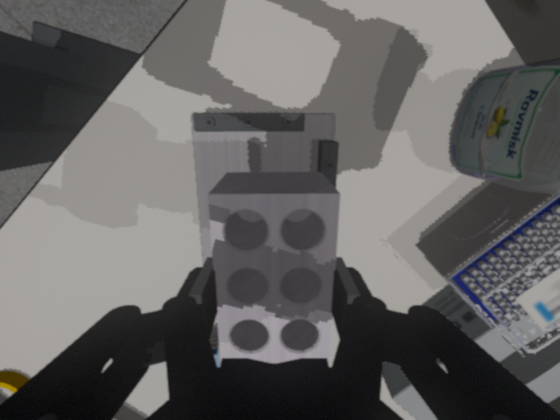

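The block hangs squarely over the plate. The short fence is at v≈113–131 and the end of the long fence at u≈318–339, v≈140–175. I'll lower it.

```bash
python3 -m jog '[{"dx":0,"dy":0,"dz":0.1,"ax":0,"ay":0,"az":0,"grip":-1},{"dx":0.01,"dy":0,"dz":0.22,"ax":0,"ay":0,"az":0,"grip":-1},{"dx":0.015,"dy":0,"dz":0.34,"ax":0,"ay":0,"az":0,"grip":-1},{"dx":0.015,"dy":0,"dz":0.42,"ax":0,"ay":0,"az":0,"grip":-1},{"dx":0.015,"dy":0,"dz":0.455,"ax":0,"ay":0,"az":0,"grip":-1}]' 60 >/dev/null;  python3 -m jog '[{"dx":0,"dy":0,"dz":0.007,"ax":0,"ay":0,"az":0,"grip":-1},{"dx":0,"dy":0,"dz":0.014,"ax":0,"ay":0,"az":0,"grip":-1},{"dx":0,"dy":0,"dz":0.021,"ax":0,"ay":0,"az":0,"grip":-1},{"dx":0,"dy":0,"dz":0.028,"ax":0,"ay":0,"az":0,"grip":-1},{"dx":0,"dy":0,"dz":0.028,"ax":0,"ay":0,"az":0,"grip":-1}]' 60; python3 -c "
from h import *
rel((.5926,.0441,.0426),1.857)"
```

```text
clock: 5.05
position: [0.5915, 0.0428, 0.046]
ee_rot: [0.001, 0.599, 0.8, 0.001]
contact_force: [-0.6, 0.0, -3.2]
width: 0.0548
gripper_force: 65.4
t 5.05 pos [0.5915 0.0428 0.046 ] F [-0.6  0.  -3.2] w 0.0548 g 65.4 yaw 1.8559
d [0.0039 0.0057 0.0138]
a [ 0.0012  0.0005 -0.0007]
```

Still carrying the full weight (−3.2 N). I'll go down in 1 mm steps.

```bash
python3 -m jog '[{"dx":0,"dy":0,"dz":0.004,"ax":0,"ay":0,"az":0,"grip":-1},{"dx":0,"dy":0,"dz":0.008,"ax":0,"ay":0,"az":0,"grip":-1},{"dx":0,"dy":0,"dz":0.008,"ax":0,"ay":0,"az":0,"grip":-1}]' 60;python3 -m jog '[{"dx":0,"dy":0,"dz":0.004,"ax":0,"ay":0,"az":0,"grip":-1},{"dx":0,"dy":0,"dz":0.004,"ax":0,"ay":0,"az":0,"grip":-1}]' 60;python3 -m jog '[{"dx":0,"dy":0,"dz":0.004,"ax":0,"ay":0,"az":0,"grip":-1},{"dx":0,"dy":0,"dz":0.004,"ax":0,"ay":0,"az":0,"grip":-1}]' 60
```

```text
clock: 5.3
position: [0.5908, 0.0428, 0.0432]
ee_rot: [0.0, 0.599, 0.8, 0.0]
contact_force: [0.2, -0.5, -3.0]
width: 0.0544
gripper_force: 65.4
clock: 5.47
position: [0.5909, 0.0428, 0.0426]
ee_rot: [0.0, 0.599, 0.8, 0.0]
contact_force: [-1.5, -0.6, 1.8]
width: 0.0545
gripper_force: 66.0
clock: 5.63
position: [0.5909, 0.0429, 0.0426]
ee_rot: [0.0, 0.599, 0.8, 0.0]
contact_force: [-3.1, 0.3, 7.3]
width: 0.0547
gripper_force: 66.7
```

Contact is at TCP z 0.0426 as predicted, with about 5 N per mm of overtravel. I'll back off 1 mm of down-press and slide diagonally.

```bash
python3 -m jog '[{"dx":0,"dy":0,"dz":-0.004,"ax":0,"ay":0,"az":0,"grip":-1},{"dx":0.01,"dy":0.01,"dz":-0.004,"ax":0,"ay":0,"az":0,"grip":-1},{"dx":0.02,"dy":0.02,"dz":-0.004,"ax":0,"ay":0,"az":0,"grip":-1},{"dx":0.03,"dy":0.03,"dz":-0.004,"ax":0,"ay":0,"az":0,"grip":-1},{"dx":0.035,"dy":0.035,"dz":-0.004,"ax":0,"ay":0,"az":0,"grip":-1}]' 60;python3 -m jog '[{"dx":0,"dy":0.003,"dz":0,"ax":0,"ay":0,"az":0,"grip":-1},{"dx":0,"dy":0.006,"dz":0,"ax":0,"ay":0,"az":0,"grip":-1},{"dx":0,"dy":0.009,"dz":0,"ax":0,"ay":0,"az":0,"grip":-1},{"dx":0,"dy":0.012,"dz":0,"ax":0,"ay":0,"az":0,"grip":-1},{"dx":0,"dy":0.012,"dz":0,"ax":0,"ay":0,"az":0,"grip":-1}]' 60
```

```text
clock: 6.05
position: [0.5973, 0.0533, 0.0426]
ee_rot: [0.001, 0.599, 0.801, -0.0]
contact_force: [-1.6, -4.1, 5.4]
width: 0.0547
gripper_force: 66.4
clock: 6.47
position: [0.5983, 0.054, 0.0427]
ee_rot: [-0.001, 0.599, 0.801, -0.001]
contact_force: [-6.2, -4.6, 9.4]
width: 0.0548
gripper_force: 67.1
```

```bash
python3 -m jog '[{"dx":0,"dy":0.003,"dz":-0.003,"ax":0,"ay":0,"az":0,"grip":-1},{"dx":0,"dy":0.006,"dz":-0.003,"ax":0,"ay":0,"az":0,"grip":-1},{"dx":0,"dy":0.009,"dz":-0.003,"ax":0,"ay":0,"az":0,"grip":-1},{"dx":0,"dy":0.009,"dz":-0.003,"ax":0,"ay":0,"az":0,"grip":-1}]' 60;python3 -m jog '[{"dx":0,"dy":0.003,"dz":0,"ax":0,"ay":0,"az":0,"grip":-1},{"dx":0,"dy":0.006,"dz":0,"ax":0,"ay":0,"az":0,"grip":-1},{"dx":0,"dy":0.009,"dz":0,"ax":0,"ay":0,"az":0,"grip":-1},{"dx":0,"dy":0.009,"dz":0,"ax":0,"ay":0,"az":0,"grip":-1}]' 60
```

```text
clock: 6.8
position: [0.6009, 0.0554, 0.0427]
ee_rot: [-0.001, 0.599, 0.8, -0.001]
contact_force: [-5.6, -0.5, 5.0]
width: 0.0548
gripper_force: 66.6
clock: 7.13
position: [0.601, 0.0555, 0.0428]
ee_rot: [-0.002, 0.599, 0.8, -0.002]
contact_force: [-8.7, -2.9, 8.8]
width: 0.0548
gripper_force: 67.0
```

The long fence is reached (the position stopped where predicted). Now I'll slide along it to the short fence.

```bash
python3 -m jog '[{"dx":0.004,"dy":0,"dz":-0.003,"ax":0,"ay":0,"az":0,"grip":-1},{"dx":0.008,"dy":0,"dz":-0.003,"ax":0,"ay":0,"az":0,"grip":-1},{"dx":0.012,"dy":0,"dz":-0.003,"ax":0,"ay":0,"az":0,"grip":-1},{"dx":0.016,"dy":0,"dz":-0.003,"ax":0,"ay":0,"az":0,"grip":-1},{"dx":0.016,"dy":0,"dz":-0.003,"ax":0,"ay":0,"az":0,"grip":-1}]' 60;python3 -m jog '[{"dx":0.004,"dy":0,"dz":0,"ax":0,"ay":0,"az":0,"grip":-1},{"dx":0.008,"dy":0,"dz":0,"ax":0,"ay":0,"az":0,"grip":-1},{"dx":0.012,"dy":0,"dz":0,"ax":0,"ay":0,"az":0,"grip":-1},{"dx":0.012,"dy":0,"dz":0,"ax":0,"ay":0,"az":0,"grip":-1}]' 60;python3 -m jog '[{"dx":0.004,"dy":0,"dz":0,"ax":0,"ay":0,"az":0,"grip":-1},{"dx":0.008,"dy":0,"dz":0,"ax":0,"ay":0,"az":0,"grip":-1},{"dx":0.008,"dy":0,"dz":0,"ax":0,"ay":0,"az":0,"grip":-1}]' 60
```

```text
clock: 7.55
position: [0.6006, 0.0568, 0.0429]
ee_rot: [-0.001, 0.599, 0.801, -0.004]
contact_force: [-5.8, -10.2, 3.2]
width: 0.0548
gripper_force: 66.3
clock: 7.88
position: [0.5999, 0.0596, 0.0429]
ee_rot: [-0.001, 0.599, 0.8, -0.003]
contact_force: [-6.4, -9.7, 4.3]
width: 0.0544
gripper_force: 66.3
clock: 8.13
position: [0.5993, 0.0615, 0.0429]
ee_rot: [-0.001, 0.599, 0.8, -0.004]
contact_force: [-5.8, -10.2, 3.6]
width: 0.0545
gripper_force: 66.3
```

```bash
for i in 1; do python3 -m jog '[{"dx":0.004,"dy":0,"dz":0,"ax":0,"ay":0,"az":0,"grip":-1},{"dx":0.008,"dy":0,"dz":0,"ax":0,"ay":0,"az":0,"grip":-1},{"dx":0.008,"dy":0,"dz":0,"ax":0,"ay":0,"az":0,"grip":-1}]' 60; done; python3 -m jog '[{"dx":0.004,"dy":0,"dz":0,"ax":0,"ay":0,"az":0,"grip":-1},{"dx":0.008,"dy":0,"dz":0,"ax":0,"ay":0,"az":0,"grip":-1},{"dx":0.008,"dy":0,"dz":0,"ax":0,"ay":0,"az":0,"grip":-1}]' 60
```

```text
clock: 8.38
position: [0.5991, 0.062, 0.0429]
ee_rot: [0.0, 0.599, 0.801, -0.004]
contact_force: [-5.4, -14.6, 3.2]
width: 0.0548
gripper_force: 66.2
clock: 8.63
position: [0.5991, 0.0621, 0.043]
ee_rot: [0.002, 0.599, 0.801, -0.005]
contact_force: [-4.5, -19.4, 2.9]
width: 0.0548
gripper_force: 66.1
```

The stop at the short fence is clear (the force is rising with no motion). I'll press both a bit more and check.

```bash
python3 -m jog '[{"dx":0.003,"dy":0.004,"dz":0,"ax":0,"ay":0,"az":0,"grip":-1},{"dx":0.004,"dy":0.008,"dz":0,"ax":0,"ay":0,"az":0,"grip":-1},{"dx":0.004,"dy":0.012,"dz":0,"ax":0,"ay":0,"az":0,"grip":-1},{"dx":0.004,"dy":0.012,"dz":0,"ax":0,"ay":0,"az":0,"grip":-1}]' 60; python3 -m jog '[{"dx":0,"dy":0,"dz":0,"ax":0,"ay":0,"az":0,"grip":-1},{"dx":0,"dy":0,"dz":0,"ax":0,"ay":0,"az":0,"grip":-1},{"dx":0,"dy":0,"dz":0,"ax":0,"ay":0,"az":0,"grip":-1}]' 60
python3 - <<'E'
from fx import *
rel((.5991,.0621,.043),1.857);s=manip.get_state();print(s["moment"])
R=Ro.from_quat(s["ee_rot"],scalar_first=True);print(R.as_matrix()[:,2].round(4), R.inv().apply(s["contact_force"]).round(1))
d=manip.get_image("wrist");a=d["img"]
d2=manip.get_image("side")["img"][130:250,290:390]
b=cv2.resize(d2,(350,420),interpolation=cv2.INTER_CUBIC)
cv2.imwrite("pics/seat.png",np.hstack([a[:,100:500],b])[:,:,::-1])
E
```

```text
clock: 8.97
position: [0.5992, 0.0622, 0.0431]
ee_rot: [0.0, 0.599, 0.801, -0.008]
contact_force: [-8.9, -23.9, 7.1]
width: 0.0543
gripper_force: 66.7
clock: 9.22
position: [0.5992, 0.0622, 0.0431]
ee_rot: [0.0, 0.599, 0.801, -0.008]
contact_force: [-9.3, -24.1, 7.0]
width: 0.0549
gripper_force: 66.7
t 9.22 pos [0.5992 0.0622 0.0431] F [ -9.3 -24.1   7. ] w 0.0549 g 66.7 yaw 1.8573
d [-0.0002 -0.0007  0.0003]
a [-0.0075  0.0064  0.0001]
[-3.77857809  1.44675575 -0.84775183]
[-0.0085 -0.0129 -0.9999] [-20.5 -15.8  -6.6]
```

View pics/seat.png

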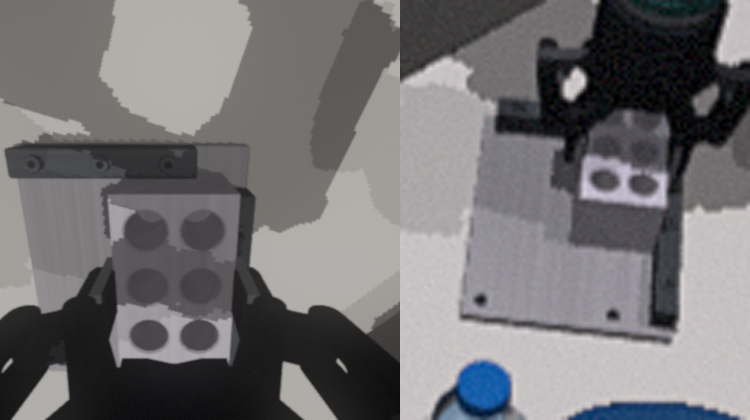

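The picture shows the block against both fences: its end at the short fence (v≈178) and its side at the long fence (u≈240). It is square, upright and still gripped. The tool feels about 20 N towards the short fence and 16 N towards the long fence. The bottle, the only bystander in view, has not moved. Handing in.

```bash
python3 -c "
from rig import manip
print(manip.sign_off()); print(manip.get_state()['contact_force'])"
```

```text
the job is handed in; nothing more can be done
None
the job is handed in; nothing more can be done
```

I set the heater block on the base plate, pressed it into the corner against both fences (about 16 N long fence and 20 N short fence, including some friction) and handed the job in still gripped at about 9 s; no verdict came back.

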